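# Tighten the bench chuck on its deburring bit

### The job

Two bench chucks stand on the lab bench, and a steel deburring bit stands loose in one of them. Turn that chuck's knurled sleeve clockwise, seen from above, until its three jaws hold the bit tight and upright in the middle, then let go. Leave the sleeve of the other, empty chuck as it is.

Things in the scene. Friction and masses are not known exactly. Their poses are not given: they have to be found in the camera images.
- chuck: Chuck with the bit in it: upright, fixed to the bench, 70 mm tall, round grey foot 90 mm wide. Origin: centre of its underside; z up along its axis; any yaw. The round dark knurled sleeve, 46 mm wide, reaches from 36 to 62 mm above the origin: grip it across at about 50 mm, from any side. Three jaws stand on top, narrower than the sleeve, round a bore whose floor is 12 mm above the origin.
- chuck_sleeve (a joint): Turn of its sleeve, rad: grows clockwise seen from above, stops at 1.2, starts at 0 to 0.2. The jaws close together, 6 mm each per rad; at 0 they are 22 mm apart, near 0.83 they meet the bit's 12 mm shank and turning stiffens. Turn it to about 0.95 or beyond for a tight hold; let go, it eases back to about 0.88 and stays. Friction 0.15 N m. Grip the sleeve with 20 N or more.
- bit: Loose steel deburring bit, 77 mm long, about 60 g: a round 12 mm shank, 60 mm long, below a fluted 17 mm cone. Origin: centre of the shank's foot; z up along the bit. It stands upright on the bore's floor, up to 3 mm off the chuck's axis; its tip is 89 mm above the bench, 27 mm above the sleeve.
- spare_sleeve (a joint): Turn of the sleeve of the other chuck, which is just the same but empty: rad, clockwise, starts at 0 to 0.2. Leave it alone. The chucks stand side by side, 0.13 m or more apart, either one on the left. Mind the 0.36 m tall computer right of both (from x = 0.48 m on, y below -0.26 m): swing round in front of it, not across it.

How it is judged:
By the outcome, as a careful person would: the job done as asked, in the order asked, and still so for the second after the job is handed in, with the robot touching nothing.
It also fails if it takes over 38 s, if anything falls off the work surface, if the arm or the gripper's body presses on something with over 40 N, if the wrist force passes 120 N, or if a joint passes its speed limit or range.

### The arm

A 6-joint arm with a two-finger parallel gripper is mounted at the origin on a cart in front of the work surface, level with it; the furniture and walls round the work are solid. World frame = base frame: x ahead of the robot, y to its left, z up, the work surface at z = 0. Lengths are in m, angles in rad, forces in N, time in s.
With the tool pointing down it reaches from about 0.375 to 0.925 m from the base axis. Payload 5.7 kg.
Tool frame: the origin (TCP) lies between the finger pads; the fingertips stand 22 mm ahead of it and the grasp point (between the pads) lies 3 mm ahead of it; x points along the fingers, z is the direction in which the jaws open and shut, and the axes are right-handed (so a half turn about x gives the same grasp; the last joint's range is limited). The gripper opens to 88 mm and grips with 3 to 60 N. Pads are 20 mm wide; open, the fingers measure 115 mm over their backs; the gripper's body (75 mm by 178 mm) begins 61 mm behind the grasp point.
Start: joints at [1.109, 0.359, 1.51, -0, 1.272, -0.115], TCP at [0.204, 0.564, 0.245] pointing down, gripper open.
Joint ranges: [-2.97, 2.97], [-1.01, 2.36], [0.21, 2.38], [-0.96, 4.11], [0.2, 2.71], [-2.98, 2.98]. Speed limits (rad/s): [2.39, 2.39, 3.14, 3.14, 3.14, 3.14].

### API

Orientations are given as a unit quaternion [x, y, z, w].
In Python, from rig import env, optics gives the robot as it stands.
- The arm moves only by the tool drive_tool, never from a script. Its argument "deltas" is one flat list of numbers, 4 for each row, row after row: the shift along the tool's x, y, z in m, then the turn about the tool's x in rad. In form: [dx, dy, dz, spin, dx, dy, dz, spin, ...]. A call has 1 to 20 rows; each row is the pose to reach, as a shift and turn from the pose commanded when the call began, along the tool's axes at that moment; what a row does not reach only later rows make up. A row lasts 1/12 s, in which the tool goes at most 41.7 mm and 7.16 degrees, less where a joint would pass 70% of its speed; a pose out of reach is approached as far as the arm can. A call with a gripper value outside its range is refused whole. "claw" is the gripper's target within -1 to 1 (shut at 1, half-way at 0, fully open at -1), set as the call begins (left out, the last holds). The fingers move at their own pace and stop on an object; the grip force is fixed at half the most. Time passes only in rows, so rows that repeat a pose let the fingers close. It gives the time, the measured TCP pose, the force and the opening at its end, in the units of the state.
- env.get_obs(): the state, without advancing time (a new reading comes with each control period).
- optics.camera(name): name is "side" or "top" or "wrist"; returns (picture, depth): 384x512x3 uint8, red, green, blue; 384x512 float32, m along the optical axis (not along the pixel's ray), 0 where there is no reading.
- optics.calibration(name): a dict with "camera_matrix" (3x3 intrinsics, pixels), "rvec" (rotation vector, rad) and "tvec" (3), from world to camera coordinates, as OpenCV has them. Camera axes: x right, y down, z forward; pixel columns grow to the right and rows downward; lengths in m; the calibration is good to about 2 mm. A picture is of the moment at which its call begins: read the wrist's pose just before it. calibration takes no time and is no camera call; for the wrist camera it gives the pose at the moment of the call.
- env.hand_in(): hands the job in, once; it reports no verdict.
The state is a dict: "clock": time; "joint_pos": joint angles; "qvel": joint speeds; "tau": joint torques, N m; "tool_pos": TCP position; "ee_rot": TCP orientation; "wrist_force": force on the tool from outside, world axes, zero at the start; "torque": the same for the moment, N m; "opening": finger opening in m.
Only numpy, scipy, OpenCV 4.12 (cv2) and the standard library are available. Lean on these libraries where they do the work, as an engineer would, in place of code of your own. Each camera call takes 0.05 s, during which the arm holds its last target.

## Working session

There is one attempt and no reset: what is moved stays moved. The work goes in short steps, Python scripts to look and compute and a tool call to move; the robot and the scene stay as the last step left them, time stands still between calls to the robot, and variables do not carry over. Pictures are saved under pics/ and viewed, and the job is handed in when it is done.

Besides the shell and the picture viewer there is one more tool, called after "Request:" as name(argument=value, ...) on one line, values as JSON. drive_tool: Moves the arm, as the interface text tells. Its arguments: {"type":"object","properties":{"deltas":{"type":"array","items":{"type":"number"}},"claw":{"type":"number"}},"required":["deltas"]}

```bash
mkdir -p pics
python3 - <<'E'
from rig import env, optics
import cv2,numpy as np
o=env.get_obs()
for k,v in o.items(): print(k,np.round(v,3))
for n in("side","top"):
    p,d=optics.camera(n); cv2.imwrite(f"pics/{n}1.png",p[:,:,::-1]); np.savez(f"{n}1.npz",p=p,d=d)
    c=optics.calibration(n); print(n,c)
E
```

```text
clock 0.0
joint_pos [ 1.109  0.36   1.511 -0.     1.272 -0.115]
qvel [-0.001 -0.001  0.    -0.    -0.001  0.001]
tau [-1.0000e-03 -5.1537e+01 -2.7072e+01  6.7000e-02  3.5000e-02 -0.0000e+00]
tool_pos [0.204 0.564 0.244]
ee_rot [-0.407  0.579  0.406  0.578]
wrist_force [ 0.577 -0.573 -0.097]
torque [-0.02  -0.026  0.024]
opening 0.088
side {'camera_matrix': array([[429.1724852 ,   0.        , 253.20997802],
       [  0.        , 429.1724852 , 192.24679397],
       [  0.        ,   0.        ,   1.        ]]), 'rvec': array([ 2.30100963, -0.18947022,  0.07869606]), 'tvec': array([-0.49933379,  0.1287722 ,  0.80566861])}
top {'camera_matrix': array([[476.10404099,   0.        , 258.34474233],
       [  0.        , 476.10404099, 193.76315559],
       [  0.        ,   0.        ,   1.        ]]), 'rvec': array([ 2.17961704, -2.11936347,  0.12521329]), 'tvec': array([0.07919142, 0.48694646, 0.84959418])}
```

View pics/side1.png

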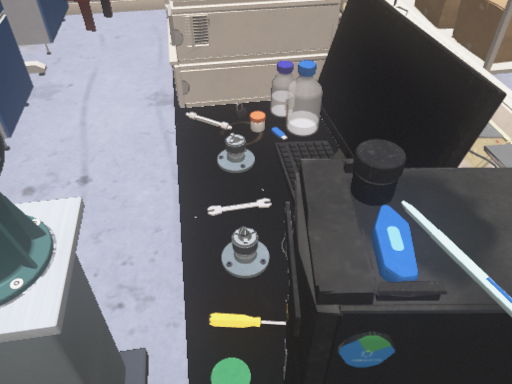

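View pics/top1.png

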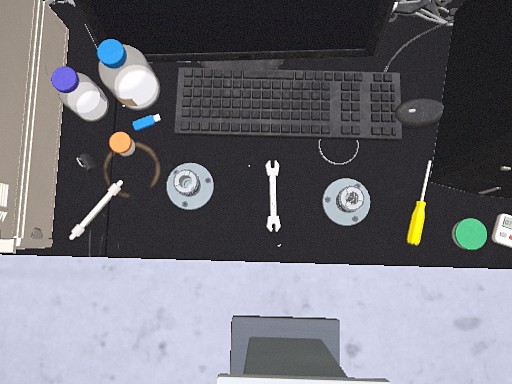

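Top view: one chuck is at about (190,186) and the other at about (347,201). The side view shows the bit's cone in the latter, at (245,232). I'll measure both next.

```bash
cat > h.py <<'E'
import cv2,numpy as np
def pts(c,u,v,z):  # ray onto plane z
    R=cv2.Rodrigues(c['rvec'])[0]; C=-R.T@c['tvec']
    d=R.T@np.linalg.inv(c['camera_matrix'])@np.array([u,v,1.])
    return C+d*(z-C[2])/d[2]
def cloud(c,d):
    K=c['camera_matrix'];R=cv2.Rodrigues(c['rvec'])[0]
    v,u=np.mgrid[:d.shape[0],:d.shape[1]]
    P=np.stack([(u-K[0,2])/K[0,0]*d,(v-K[1,2])/K[1,1]*d,d],-1)
    return (P-c['tvec'])@R
E
python3 - <<'E'
from rig import env, optics
from h import *
for n,boxes in(("top",[(150,150,230,225),(305,165,390,240)]),("side",[(205,120,265,180),(210,215,280,285)])):
    f=np.load(n+"1.npz");c=optics.calibration(n);W=cloud(c,f['d'])
    for b in boxes:
        s=np.s_[b[1]:b[3],b[0]:b[2]];w=W[s];im=f['p'][s].astype(float);ok=f['d'][s]>0
        for lo,hi in((.004,.03),(.034,.058),(.058,.066),(.066,.075),(.076,.1)):
            m=ok&(w[...,2]>lo)&(w[...,2]<hi)
            if m.sum()>3: q=w[m];print(n,b,lo,hi,m.sum(),'med',np.round(np.median(q,0),4),'mid',np.round((q.min(0)+q.max(0))/2,4)[:2],'ext',np.round(np.ptp(q,axis=0),3))
        m=((im.mean(-1)>90)&ok).astype(np.uint8)
        cn=max(cv2.findContours(m,0,1)[0],key=cv2.contourArea)
        e=cv2.fitEllipse(cv2.convexHull(cn));print('ell',np.round(e[0],1)+np.array(b[:2]),np.round(e[1],1))
        cv2.imwrite(f"pics/z_{n}_{b[0]}.png",cv2.resize(f['p'][s][:,:,::-1],None,fx=6,fy=6,interpolation=cv2.INTER_CUBIC))
E
```

```text
top (150, 150, 230, 225) 0.004 0.03 1227 med [0.4942 0.2181 0.0101] mid [0.501  0.2255] ext [0.126 0.144 0.026]
top (150, 150, 230, 225) 0.034 0.058 93 med [0.4953 0.2215 0.0475] mid [0.4957 0.2241] ext [0.037 0.046 0.023]
top (150, 150, 230, 225) 0.058 0.066 331 med [0.5003 0.224  0.0624] mid [0.4996 0.2242] ext [0.045 0.046 0.007]
top (150, 150, 230, 225) 0.066 0.075 67 med [0.4954 0.2222 0.0692] mid [0.5014 0.2252] ext [0.033 0.032 0.007]
ell [189.6 185.8] [46.9 47.6]
top (305, 165, 390, 240) 0.004 0.03 1190 med [ 0.4715 -0.0651  0.0095] mid [ 0.4772 -0.073 ] ext [0.115 0.13  0.025]
top (305, 165, 390, 240) 0.034 0.058 82 med [ 0.4707 -0.0633  0.0485] mid [ 0.4774 -0.0714] ext [0.045 0.042 0.024]
top (305, 165, 390, 240) 0.058 0.066 339 med [ 0.4774 -0.074   0.0622] mid [ 0.4788 -0.074 ] ext [0.046 0.045 0.008]
top (305, 165, 390, 240) 0.066 0.075 63 med [ 0.4771 -0.068   0.0689] mid [ 0.4784 -0.0743] ext [0.032 0.033 0.007]
top (305, 165, 390, 240) 0.076 0.1 69 med [ 0.4756 -0.0731  0.0818] mid [ 0.4766 -0.0742] ext [0.016 0.016 0.013]
ell [346.  201.5] [47.2 48.1]
side (205, 120
[... 381 characters left out ...]
71 0.0687] mid [0.503  0.2225] ext [0.031 0.034 0.005]
ell [235.5 159.1] [25.1 37.8]
side (210, 215, 280, 285) 0.004 0.03 1068 med [ 0.4753 -0.0928  0.0098] mid [ 0.4787 -0.0779] ext [0.089 0.085 0.026]
side (210, 215, 280, 285) 0.034 0.058 219 med [ 0.477  -0.0939  0.0478] mid [ 0.4773 -0.082 ] ext [0.044 0.034 0.023]
side (210, 215, 280, 285) 0.058 0.066 259 med [ 0.4748 -0.0843  0.0619] mid [ 0.4786 -0.0765] ext [0.046 0.045 0.008]
side (210, 215, 280, 285) 0.066 0.075 73 med [ 0.4781 -0.0779  0.0686] mid [ 0.4794 -0.0782] ext [0.034 0.031 0.009]
side (210, 215, 280, 285) 0.076 0.1 61 med [ 0.4764 -0.0785  0.0807] mid [ 0.4766 -0.0768] ext [0.016 0.015 0.012]
ell [245.  252.9] [47.8 50. ]
```

Run:
```python
import cv2,numpy as np
a=[cv2.resize(cv2.imread(f"pics/z_{n}.png"),(390,290)) for n in("top_150","top_305","side_205","side_210")]
cv2.imwrite("pics/mosaic1.png",np.vstack([np.hstack(a[:2]),np.hstack(a[2:])]))
```

```text
(no output)
```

View pics/mosaic1.png

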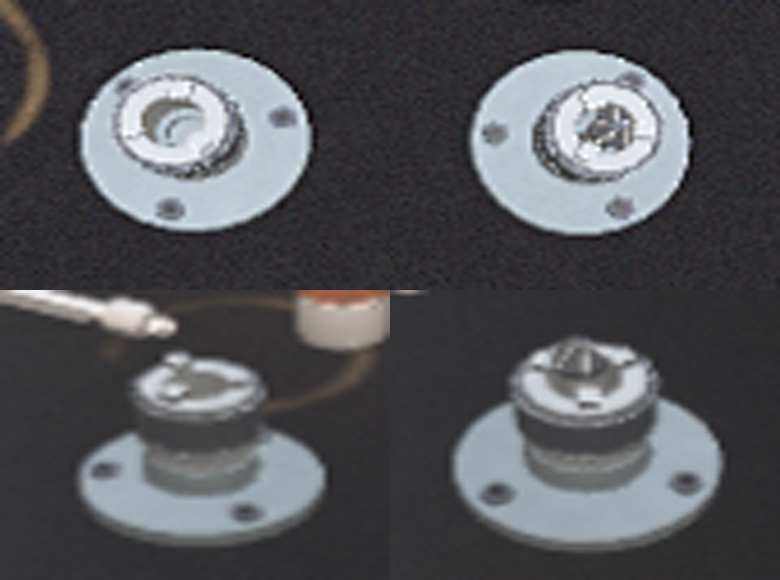

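The depth agrees with the given sizes: foot top at 10 mm, sleeve top at 62 mm and 46 mm wide, cone at 76–89 mm. The bit's chuck is at about (0.4786, -0.0755). Next I need the tool axes.

```bash
cat >> h.py <<'E'
from scipy.spatial.transform import Rotation as Rt
def todelta(o,tgt):
    return Rt.from_quat(o['ee_rot']).inv().apply(np.array(tgt)-o['tool_pos'])
E
python3 - <<'E'
from rig import env
from h import *
o=env.get_obs();print(o['clock']);print(np.round(Rt.from_quat(o['ee_rot']).as_matrix(),3))
for t in((.37,.32,.245),(.45,.1,.22),(.4786,-.0755,.2),(.4786,-.0755,.053)):print(t,np.round(todelta(o,t),4))
E
```

```text
0.1
[[-0.001 -0.94   0.34 ]
 [-0.001  0.34   0.94 ]
 [-1.     0.    -0.002]]
(0.37, 0.32, 0.245) [-0.0009 -0.2393 -0.1727]
(0.45, 0.1, 0.22) [ 0.0244 -0.3893 -0.3524]
(0.4786, -0.0755, 0.2) [ 0.0447 -0.4758 -0.5077]
(0.4786, -0.0755, 0.053) [ 0.1917 -0.4758 -0.5074]
```

Request:
drive_tool(deltas=[0,-0.03,-0.02,0,0,-0.06,-0.043,0,0,-0.09,-0.065,0,0,-0.12,-0.087,0,0,-0.15,-0.108,0,0,-0.18,-0.13,0,0,-0.21,-0.152,0,0,-0.24,-0.173,0,0.004,-0.265,-0.203,0,0.008,-0.29,-0.233,0,0.012,-0.315,-0.263,0,0.016,-0.34,-0.293,0,0.02,-0.365,-0.323,0,0.025,-0.39,-0.352,0,0.028,-0.407,-0.383,0,0.032,-0.424,-0.414,0,0.036,-0.441,-0.445,0,0.04,-0.46,-0.477,0,0.045,-0.476,-0.508,0,0.045,-0.476,-0.508,0], claw=-1)

```text
clock: 1.77
tool_pos: [0.48, -0.0807, 0.199]
ee_rot: [-0.406, 0.58, 0.404, 0.579]
wrist_force: [0.6, 0.0, 0.9]
opening: 0.0879
```

Run:
```python
from rig import env, optics
from h import *
o=env.get_obs();c=optics.calibration('wrist');p,d=optics.camera('wrist')
o=env.get_obs();print(np.round(o['tool_pos'],4),np.round(o['joint_pos'],3),o['wrist_force'])
c=optics.calibration('wrist')
cv2.imwrite('pics/w2.png',p[:,:,::-1]);w=cloud(c,d);ok=d>0
near=np.hypot(w[...,0]-.4786,w[...,1]+.0755)<.06
for lo,hi in((.004,.03),(.034,.058),(.058,.066),(.066,.075),(.076,.1)):
    m=ok&near&(w[...,2]>lo)&(w[...,2]<hi)
    if m.sum()>3: q=w[m];print(lo,hi,m.sum(),'mid',np.round((q.min(0)+q.max(0))/2,4),'ext',np.round(np.ptp(q,axis=0),3))
```

```text
[ 0.4791 -0.078   0.1991] [-3.030e-01  2.460e-01  1.808e+00 -1.000e-03  1.088e+00 -1.523e+00] [-0.35653541  1.0033895  -0.31754238]
0.004 0.03 3383 mid [ 0.4772 -0.0708  0.0169] ext [0.089 0.089 0.025]
0.034 0.058 210 mid [ 0.4703 -0.0677  0.0461] ext [0.033 0.04  0.024]
0.058 0.066 1313 mid [ 0.4772 -0.0707  0.062 ] ext [0.047 0.046 0.008]
0.066 0.075 316 mid [ 0.4769 -0.0705  0.0703] ext [0.037 0.038 0.009]
0.076 0.1 309 mid [ 0.4757 -0.0714  0.0834] ext [0.017 0.017 0.014]
```

View pics/w2.png

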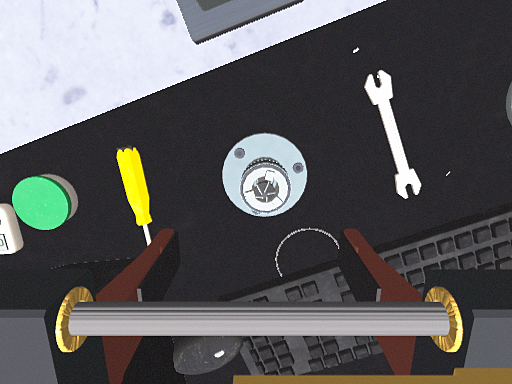

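The wrist view shows the chuck with the bit at (263,175), clear between the fingers. The arm was still settling when I took it, so I'll measure again now that it's still.

```bash
cat > wm.py <<'E'
from rig import env, optics
from h import *
import sys
p,d=optics.camera('wrist') if len(sys.argv)<2 else (None,None)
for k in range(2):
    c=optics.calibration('wrist');o=env.get_obs();p,d=optics.camera('wrist')
    print(o['clock'],np.round(o['tool_pos'],4));w=cloud(c,d);ok=d>0
    near=np.hypot(w[...,0]-.4786,w[...,1]+.0745)<.06
    for lo,hi in((.004,.03),(.058,.066),(.066,.075),(.076,.1)):
        m=ok&near&(w[...,2]>lo)&(w[...,2]<hi)
        if m.sum()>3: q=w[m];print(lo,hi,m.sum(),'mid',np.round((q.min(0)+q.max(0))/2,4),'ext',np.round(np.ptp(q,axis=0),3))
print(np.round(o['joint_pos'],4),o['ee_rot'])
for t in((.4785,-.074,.12),(.4785,-.074,.053)):print(t,np.round(todelta(o,t),4))
E
python3 wm.py
```

```text
1.8667 [ 0.4786 -0.0762  0.1992]
0.004 0.03 3342 mid [ 0.4782 -0.0736  0.0167] ext [0.089 0.089 0.025]
0.058 0.066 1310 mid [ 0.4781 -0.0739  0.062 ] ext [0.047 0.047 0.008]
0.066 0.075 302 mid [ 0.4781 -0.0738  0.0705] ext [0.035 0.037 0.009]
0.076 0.1 307 mid [ 0.4765 -0.0744  0.0833] ext [0.017 0.017 0.014]
1.9167 [ 0.4783 -0.0751  0.1993]
0.004 0.03 3335 mid [ 0.4781 -0.0738  0.017 ] ext [0.089 0.089 0.026]
0.058 0.066 1327 mid [ 0.4781 -0.0736  0.062 ] ext [0.046 0.046 0.008]
0.066 0.075 281 mid [ 0.4779 -0.074   0.0705] ext [0.035 0.035 0.009]
0.076 0.1 306 mid [ 0.4763 -0.0743  0.0834] ext [0.017 0.017 0.015]
[-2.9880e-01  2.4450e-01  1.8094e+00  5.0000e-04  1.0892e+00 -1.5215e+00] [-0.40526302  0.5792967   0.40629794  0.57887753]
(0.4785, -0.074, 0.12) [0.0793 0.0001 0.0011]
(0.4785, -0.074, 0.053) [ 0.1463 -0.      0.001 ]
```

The settled readings agree (wrist, top and side within 3 mm), with the axis at (0.4782, -0.0738). Now down to the sleeve.

Request:
drive_tool(deltas=[0.015,0.0005,0.0015,0,0.035,0.0005,0.0015,0,0.055,0.0005,0.0015,0,0.075,0.0005,0.0015,0,0.095,0.0005,0.0015,0,0.115,0.0005,0.0015,0,0.13,0.0005,0.0015,0,0.14,0.0005,0.0015,0,0.146,0.0005,0.0015,0,0.146,0.0005,0.0015,0,0.146,0.0005,0.0015,0,0.146,0.0005,0.0015,0])

```text
clock: 2.97
tool_pos: [0.4796, -0.0736, 0.0544]
ee_rot: [-0.407, 0.578, 0.406, 0.579]
wrist_force: [-0.1, -0.5, -0.2]
opening: 0.0876
```

Position is good and there's no contact. Now close the fingers.

Request:
drive_tool(deltas=[0.001,0.0005,0,0,0.001,0.0005,0,0,0.001,0.0005,0,0,0.001,0.0005,0,0,0.001,0.0005,0,0,0.001,0.0005,0,0,0.001,0.0005,0,0,0.001,0.0005,0,0,0.001,0.0005,0,0,0.001,0.0005,0,0], claw=1)

```text
clock: 3.8
tool_pos: [0.4783, -0.0742, 0.0527]
ee_rot: [-0.406, 0.579, 0.406, 0.578]
wrist_force: [-1.6, -5.0, 1.1]
opening: 0.0447
```

Request:
drive_tool(deltas=[0,0,0,0.05,0,0,0,0.1,0,0,0,0.16,0,0,0,0.22,0,0,0,0.28,0,0,0,0.34,0,0,0,0.4,0,0,0,0.46,0,0,0,0.52,0,0,0,0.58,0,0,0,0.64,0,0,0,0.69,0,0,0,0.74,0,0,0,0.79,0,0,0,0.84,0,0,0,0.88,0,0,0,0.88,0,0,0,0.88])

```text
clock: 5.3
tool_pos: [0.4783, -0.0742, 0.0527]
ee_rot: [-0.122, 0.697, 0.122, 0.696]
wrist_force: [-2.4, -4.8, 1.2]
opening: 0.0451
```

Run:
```python
from rig import env, optics
from h import *
p,d=optics.camera('side');cv2.imwrite('pics/s3.png',cv2.resize(p[180:300,180:310,::-1],None,fx=5,fy=5))
o=env.get_obs();print(o['clock'],np.round(o['tool_pos'],4),np.round(o['torque'],3),np.round(o['wrist_force'],1),o['joint_pos'][0]-o['joint_pos'][5])
```

```text
5.35 [ 0.4783 -0.0742  0.0527] [-0.9    0.361  0.539] [-2.4 -5.1  1. ] 0.3451875903629173
```

View pics/s3.png

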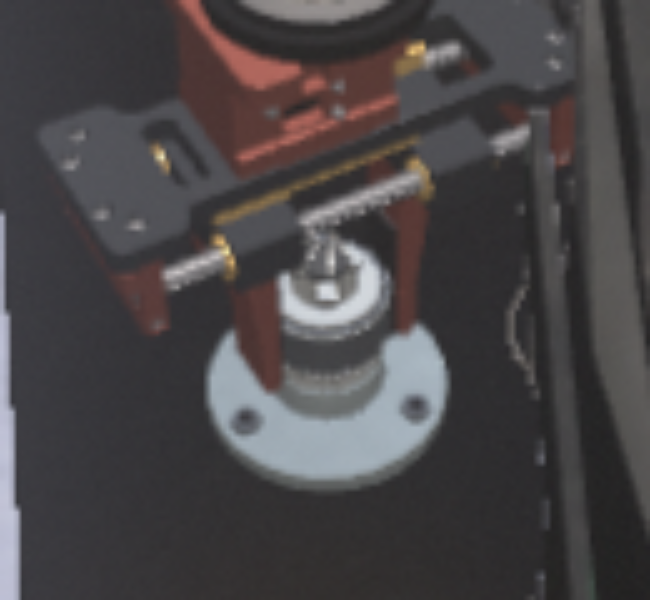

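The turn so far is 0.88 rad. The z moment is 0.54 N m against 0.15 N m of friction, so the jaws are already on the shank. I'll continue in a small step.

Request:
drive_tool(deltas=[0,0,0,0.03,0,0,0,0.06,0,0,0,0.09,0,0,0,0.1,0,0,0,0.1])

```text
clock: 5.77
tool_pos: [0.4779, -0.073, 0.0527]
ee_rot: [-0.086, 0.702, 0.087, 0.701]
wrist_force: [-2.5, 2.9, 5.2]
opening: 0.0448
```

Run:
```python
from rig import env, optics
from h import *
o=env.get_obs();print(o['clock'],np.round(o['tool_pos'],4),np.round(o['torque'],3),np.round(o['wrist_force'],1),o['joint_pos'][0]-o['joint_pos'][5])
```

```text
5.7667 [ 0.4779 -0.073   0.0527] [0.366 0.427 0.646] [-2.5  2.9  5.2] 0.24580359997567286
```

Request:
drive_tool(deltas=[0,0,0,0.03,0,0,0,0.06,0,0,0,0.09,0,0,0,0.1,0,0,0,0.1,0,0,0,0.1])

```text
clock: 6.27
tool_pos: [0.4782, -0.0735, 0.0527]
ee_rot: [-0.052, 0.705, 0.052, 0.705]
wrist_force: [-3.1, 0.8, 5.4]
opening: 0.0443
```

Run:
```python
from rig import env, optics
from h import *
p,d=optics.camera('side');cv2.imwrite('pics/s4.png',cv2.resize(p[180:300,180:310,::-1],None,fx=5,fy=5))
o=env.get_obs();print(o['clock'],np.round(o['tool_pos'],4),np.round(o['torque'],3),np.round(o['wrist_force'],1),o['joint_pos'][0]-o['joint_pos'][5])
```

```text
6.3167 [ 0.4782 -0.0735  0.0527] [0.07  0.482 0.984] [-3.   0.1  4.9] 0.14595608207113492
```

View pics/s4.png

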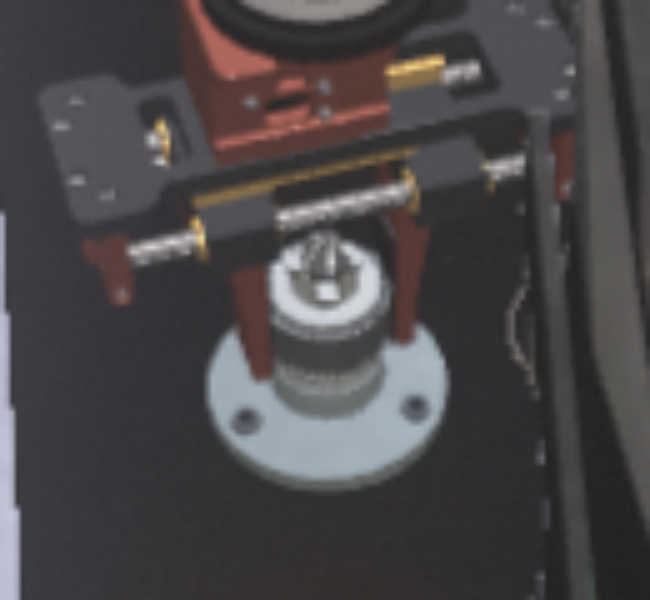

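The moment rises steadily with turning (0.54, 0.65, 0.98 N m) over 1.08 rad in total, so the jaws are tight. Now release.

Request:
drive_tool(deltas=[0,0,0,0,0,0,0,0,0,0,0,0,0,0,0,0,0,0,0,0,0,0,0,0,0,0,0,0,0,0,0,0,0,0,0,0,0,0,0,0], claw=-1)

```text
clock: 7.15
tool_pos: [0.4785, -0.0735, 0.0527]
ee_rot: [-0.051, 0.705, 0.051, 0.705]
wrist_force: [1.0, 1.2, 0.3]
opening: 0.0879
```

Request:
drive_tool(deltas=[-0.01,0,0,0,-0.03,0,0,0,-0.055,0,0,0,-0.08,0,0,0,-0.105,0,0,0,-0.125,0,0,0,-0.14,0,0,0,-0.147,0,0,0,-0.147,0,0,0,-0.147,0,0,0,-0.147,0,0,0])

```text
clock: 8.07
tool_pos: [0.4777, -0.0733, 0.1988]
ee_rot: [-0.051, 0.706, 0.051, 0.705]
wrist_force: [-0.1, -0.6, 0.5]
opening: 0.0879
```

```bash
python3 wm.py
python3 - <<'E'
from rig import env, optics
from h import *
a=[]
for n,b in(('wrist',(190,110,340,240)),('side',(200,190,290,268))):
    p,d=optics.camera(n);a.append(cv2.resize(p[b[1]:b[3],b[0]:b[2],::-1],(400,346),interpolation=cv2.INTER_CUBIC))
cv2.imwrite('pics/m5.png',np.hstack(a))
E
```

```text
8.1167 [ 0.4776 -0.0733  0.1986]
0.004 0.03 3268 mid [ 0.4781 -0.0735  0.0147] ext [0.089 0.089 0.021]
0.058 0.066 1440 mid [ 0.478  -0.0737  0.062 ] ext [0.046 0.046 0.008]
0.066 0.075 204 mid [ 0.4777 -0.0726  0.0704] ext [0.035 0.035 0.009]
0.076 0.1 304 mid [ 0.4781 -0.0736  0.0833] ext [0.017 0.017 0.014]
8.1667 [ 0.4776 -0.0733  0.1985]
0.004 0.03 3271 mid [ 0.4781 -0.0734  0.0154] ext [0.089 0.089 0.023]
0.058 0.066 1437 mid [ 0.478  -0.0736  0.062 ] ext [0.046 0.047 0.008]
0.066 0.075 211 mid [ 0.4771 -0.0731  0.0704] ext [0.037 0.035 0.009]
0.076 0.1 304 mid [ 0.4781 -0.0738  0.0834] ext [0.017 0.017 0.015]
[-2.9530e-01  2.4460e-01  1.8116e+00 -1.0000e-04  1.0879e+00 -4.3910e-01] [-0.0505641   0.70609687  0.05111489  0.70445564]
(0.4785, -0.074, 0.12) [ 0.0785 -0.0009  0.0009]
(0.4785, -0.074, 0.053) [ 0.1455 -0.0009  0.0011]
```

View pics/m5.png

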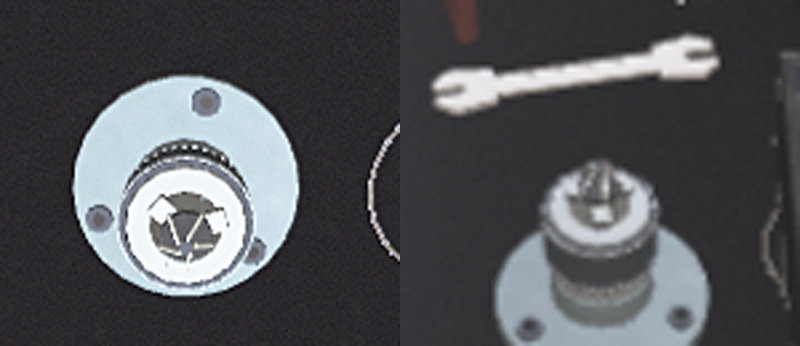

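The bit is now within 0.2 mm of the axis; it was 1.8 mm off before. The rise in moment was uneven, which could mean the fingers slipped a little. There's plenty of time, so I'll regrip and turn once more to test the tightness.

Request:
drive_tool(deltas=[0.015,-0.0005,0.0005,0,0.035,-0.0005,0.0005,0,0.055,-0.0005,0.0005,0,0.075,-0.0005,0.0005,0,0.095,-0.0005,0.0005,0,0.115,-0.0005,0.0005,0,0.13,-0.0005,0.0005,0,0.14,-0.0005,0.0005,0,0.146,-0.0005,0.0005,0,0.146,-0.0005,0.0005,0,0.146,-0.0005,0.0005,0,0.146,-0.0005,0.0005,0])

```text
clock: 9.32
tool_pos: [0.4797, -0.0742, 0.0543]
ee_rot: [-0.051, 0.705, 0.051, 0.706]
wrist_force: [0.3, -0.6, -0.7]
opening: 0.088
```

Request:
drive_tool(deltas=[0,0,0,0,0,0,0,0,0,0,0,0,0,0,0,0,0,0,0,0,0,0,0,0,0,0,0,0,0,0,0,0,0,0,0,0,0,0,0,0], claw=1)

```text
clock: 10.15
tool_pos: [0.4783, -0.074, 0.0536]
ee_rot: [-0.051, 0.706, 0.051, 0.705]
wrist_force: [-4.1, -1.6, 4.6]
opening: 0.0456
```

```bash
cat > st.py <<'E'
from rig import env
import numpy as np
o=env.get_obs();print(o['clock'],np.round(o['tool_pos'],4),np.round(o['torque'],3),np.round(o['wrist_force'],1),o['opening'],o['joint_pos'][0]-o['joint_pos'][5])
E
python3 st.py
```

```text
10.15 [ 0.4783 -0.074   0.0536] [-0.378  0.766  0.18 ] [-4.1 -1.6  4.6] 0.045617498352627135 0.14376103193108097
```

Request:
drive_tool(deltas=[0,0,0,0.03,0,0,0,0.06,0,0,0,0.09,0,0,0,0.1,0,0,0,0.1,0,0,0,0.1])

```text
clock: 10.65
tool_pos: [0.4783, -0.074, 0.0536]
ee_rot: [-0.016, 0.707, 0.016, 0.706]
wrist_force: [-5.1, -3.6, 5.0]
opening: 0.0453
```

```bash
python3 st.py
```

```text
10.65 [ 0.4783 -0.074   0.0536] [-0.481  0.861  0.508] [-5.1 -3.6  5. ] 0.045317011507819444 0.04477959339134496
```

Request:
drive_tool(deltas=[0,0,0,0.03,0,0,0,0.06,0,0,0,0.09,0,0,0,0.1,0,0,0,0.1,0,0,0,0.1])

```text
clock: 11.15
tool_pos: [0.4783, -0.074, 0.0536]
ee_rot: [0.019, 0.707, -0.019, 0.706]
wrist_force: [-5.1, -2.5, 5.5]
opening: 0.0453
```

```bash
python3 st.py
```

```text
11.15 [ 0.4783 -0.074   0.0536] [-0.47   0.847  0.86 ] [-5.1 -2.5  5.5] 0.04531684325659714 -0.05455329846169585
```

The moment rose linearly (0.18, 0.51, 0.86 N m) over 0.2 rad with no slip. That matches a sleeve going from about 0.88 to 1.08, so the hold is tight. Release and withdraw.

Request:
drive_tool(deltas=[0,0,0,0,0,0,0,0,0,0,0,0,0,0,0,0,0,0,0,0,0,0,0,0,0,0,0,0,0,0,0,0,0,0,0,0,0,0,0,0], claw=-1)

```text
clock: 11.98
tool_pos: [0.479, -0.074, 0.0537]
ee_rot: [0.02, 0.707, -0.02, 0.707]
wrist_force: [0.2, -0.2, 0.3]
opening: 0.0877
```

Request:
drive_tool(deltas=[-0.01,0,0,0,-0.03,0,0,0,-0.055,0,0,0,-0.08,0,0,0,-0.105,0,0,0,-0.125,0,0,0,-0.14,0,0,0,-0.147,0,0,0,-0.147,0,0,0,-0.147,0,0,0,-0.147,0,0,0])

```text
clock: 12.9
tool_pos: [0.4783, -0.0737, 0.1998]
ee_rot: [0.02, 0.707, -0.02, 0.706]
wrist_force: [-0.1, -0.5, -0.1]
opening: 0.0877
```

```bash
python3 wm.py; python3 st.py
python3 - <<'E'
from rig import env, optics
from h import *
a=[]
for n,b in(('wrist',(190,110,340,240)),('side',(200,190,290,268))):
    p,d=optics.camera(n);a.append(cv2.resize(p[b[1]:b[3],b[0]:b[2],::-1],(400,346),interpolation=cv2.INTER_CUBIC))
cv2.imwrite('pics/m6.png',np.hstack(a))
E
```

```text
12.95 [ 0.4782 -0.0737  0.1996]
0.004 0.03 3273 mid [ 0.478  -0.0737  0.016 ] ext [0.089 0.089 0.022]
0.058 0.066 1428 mid [ 0.4779 -0.0734  0.062 ] ext [0.046 0.046 0.008]
0.066 0.075 199 mid [ 0.4787 -0.0738  0.0705] ext [0.036 0.033 0.009]
0.076 0.1 303 mid [ 0.4783 -0.0737  0.083 ] ext [0.017 0.018 0.014]
13.0 [ 0.4782 -0.0737  0.1995]
0.004 0.03 3277 mid [ 0.478  -0.0738  0.0146] ext [0.089 0.089 0.02 ]
0.058 0.066 1428 mid [ 0.478  -0.0736  0.062 ] ext [0.046 0.046 0.008]
0.066 0.075 202 mid [ 0.4788 -0.0748  0.0703] ext [0.034 0.034 0.009]
0.076 0.1 304 mid [ 0.4784 -0.0738  0.0835] ext [0.017 0.017 0.015]
[-2.9580e-01  2.4420e-01  1.8091e+00 -1.0000e-04  1.0907e+00 -2.3970e-01] [ 0.02001437  0.70765624 -0.01963141  0.70600048]
(0.4785, -0.074, 0.12) [ 0.0795 -0.0003  0.0005]
(0.4785, -0.074, 0.053) [ 0.1465 -0.0003  0.0006]
13.05 [ 0.4783 -0.0738  0.1996] [-0.076  0.072 -0.075] [ 0.   0.2 -0.1] 0.0878734503767285 -0.056140361655730775
```

View pics/m6.png

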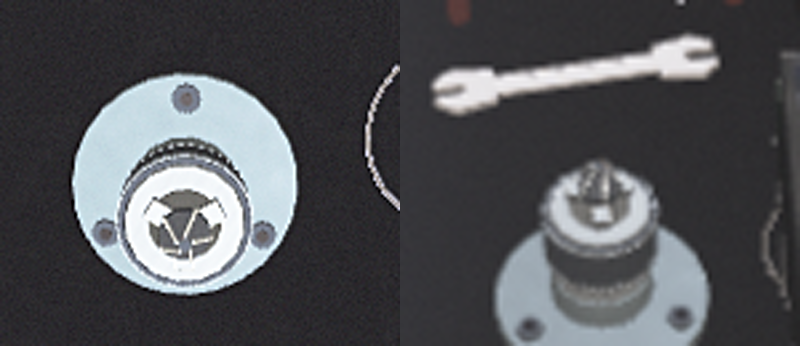

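The bit stands centred between the closed jaws, with its tip at about 90 mm. The arm is clear and the forces read zero.

```bash
python3 -c "
from rig import env
print(env.hand_in())"
```

```text
the job is handed in; nothing more can be done
None
```

The bit is clamped upright in the middle of its chuck, and I handed the job in at about 13 s of the 38 s allowed. I never touched the other, empty chuck.

- **What I did:** I gripped the sleeve of the chuck holding the bit (axis at about x = 0.478, y = -0.074) and turned it about 1.08 rad clockwise. I then let go, gripped it again and turned it 0.2 rad more as a tightness test. Last, I released it and lifted the gripper clear.
- **Tightness:** In the first turn the moment rose unevenly (0.54, 0.65, 0.98 N m), which could have been a slight finger slip. In the test turn it rose evenly (0.18, 0.51, 0.86 N m), which fits the sleeve going from about 0.88 to 1.08 rad. I could not read the sleeve angle directly.
- **Position:** After release the bit's cone was within about 0.5 mm of the chuck's axis (1.8 mm off at the start), with its tip at about 90 mm. I saw no lean in the last pictures. The force on the gripper read about zero.

The cameras first disagreed on the chuck's position by about 3 mm. I used the wrist camera's reading, taken once the arm had settled.

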